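Switch the ball sorter to its other tray

TASK

The grinding-ball sorter is set to the chute on its lowered side. With a fingertip press the raised end of the seesaw gate down so that it rocks right over to its other stop, then push the feed stop's upright tab to the left, as seen from the robot, until it is fully open, so that all three waiting balls roll down the newly chosen chute into its tray. Grasp nothing, do not touch the balls, and leave the other things on the bench where they are.

Things in the scene. Friction and masses are not known exactly. Their poses are not given: they have to be found in the camera images.
- sorter: ball sorter fixed to the bench, 440 mm wide (y), 236 mm deep. Origin on the bench straight under the gate's pivot; x points up the feed track, away from the robot, y left, z up. The gate lies along y between clear guards (inner faces at x = +-26 mm; tops 105 mm above the bench within 46 mm of the middle, 76 mm further out)
- gate (a joint): tilt in rad of the seesaw gate: +0.22 = stop with left (+y) end down, balls run left; -0.22 = stop with right end down. Dark steel plate 48 mm (x) by 170 mm (y) by 6 mm, top face 30 mm above its pivot, which lies along x 45 mm above the bench. Top-heavy: rests on either stop, drops over by itself once past level; under 2 N pressed near the raised end moves it
- gate_left_end (a point): middle of the left (+y) end edge of the gate's top face, 85 mm from the middle; about 93 mm above the bench when raised, 56 mm when down
- gate_right_end (a point): the same at the gate's right (-y) end
- stop (a joint): feed stop's slide in m: 0 to 0.006 shut (blade across the track, holding the balls back), 0.045 fully open; it moves towards the sorter's +y (left), needs about 1 to 2 N and stays where it is left
- stop_tab (a point): centre of the top of the feed stop's upright tab, 145 mm above the bench. Dark steel, 14 mm along the sorter's x, 10 mm along y, rising 37 mm above the blade (top 108 mm above the bench); it stands over the feed track at the sorter's x = 60 mm. Push on its right (-y) side; balls beside it reach 114 mm above the bench
- ball0_center (a point): centre of a white ceramic grinding ball, 25 mm diameter, about 50 g; first (against the stop) in the feed track. It runs by itself when the stop is opened
- ball1_center (a point): centre of a white ceramic grinding ball, 25 mm diameter, about 50 g; second in the feed track. It runs by itself when the stop is opened
- ball2_center (a point): centre of a white ceramic grinding ball, 25 mm diameter, about 50 g; third (last) in the feed track. It runs by itself when the stop is opened
- vial_a: small clear glass vial with blue cap, 23 mm diameter, 46 mm tall, standing in front of the sorter; origin at the middle of its underside. Leave it alone
- vial_b: a second vial like it, standing in front of the sorter; origin at the middle of its underside. Leave it alone
- wrench: steel spanner, 140 mm long, lying left of the feed track; origin at the middle of its underside. Leave it alone
- beaker: glass beaker, 64 mm diameter, 70 mm tall, right of the feed track; origin at the middle of its underside. Leave it alone
- amber: amber glass bottle, 80 mm diameter, 150 mm tall, blue cap, at the right; origin at the middle of its underside. Leave it alone
- mortar: white ceramic bowl, 100 mm diameter, 50 mm tall, at the left; origin at the middle of its underside. Leave it alone
- jar: white plastic jar, 44 mm diameter, 40 mm tall, in front of the sorter at its left; origin at the middle of its underside. Leave it alone
- track_end (a point): middle of the feed track's floor at its lower end, by the gate, 81 mm above the bench. The aluminium track is 29 mm wide inside, runs 162 mm from here along the sorter's x, rising 8 degrees, side walls about 16 mm high; the tops of the balls in it are at most 122 mm above the bench
- left_tray (a point): centre of the floor of the left (+y) catch tray of the sorter, 6 mm above the bench; 66 mm by 65 mm inside, rim 56 mm above the bench. A steel chute falls to it from that end of the gate
- right_tray (a point): centre of the floor of the right (-y) catch tray of the sorter, 6 mm above the bench; 66 mm by 65 mm inside, rim 56 mm above the bench. A steel chute falls to it from that end of the gate

How it is judged:
On the way, in this order (a step that is already met when the one before it is completed fails the run):
1. the gate is rocked over to its other stop ((value of joint gate above 0.19 rad or value of joint gate below -0.19 rad) and distance of gate_left_end from where it was at the start of the episode above 0.015 m), for 0.2 s.
2. the feed stop is pushed open (value of joint stop above 0.035 m), for 0.1 s.
3. all three balls are in the tray on the gate's new low side (((value of joint gate above 0.19 rad and y of each of ball0_center, ball1_center, ball2_center in the frame of sorter above 0.152 m and z of each of ball0_center, ball1_center, ball2_center in the frame of sorter below 0.055 m and x of ball0_center in the frame of sorter between -0.035 and 0.035 m and x of ball1_center in the frame of sorter between -0.035 and 0.035 m and x of ball2_center in the frame of sorter between -0.035 and 0.035 m) or (value of joint gate below -0.19 rad and y of each of ball0_center, ball1_center, ball2_center in the frame of sorter below -0.152 m and z of each of ball0_center, ball1_center, ball2_center in the frame of sorter below 0.055 m and x of ball0_center in the frame of sorter between -0.035 and 0.035 m and x of ball1_center in the frame of sorter between -0.035 and 0.035 m and x of ball2_center in the frame of sorter between -0.035 and 0.035 m))), for 0.2 s.
At the end, for the whole second after the job is handed in: The gate leans on the stop opposite to where it started (beyond 0.19 rad, its end shifted by over 15 mm), the feed stop is open by more than 35 mm, and all three balls lie at rest (under 0.05 m/s) in the tray on the gate's new low side (more than 152 mm out from the pivot, centre lower than 55 mm) (((value of joint gate above 0.19 rad and y of each of ball0_center, ball1_center, ball2_center in the frame of sorter above 0.152 m and z of each of ball0_center, ball1_center, ball2_center in the frame of sorter below 0.055 m and x of ball0_center in the frame of sorter between -0.035 and 0.035 m and x of ball1_center in the frame of sorter between -0.035 and 0.035 m and x of ball2_center in the frame of sorter between -0.035 and 0.035 m) or (value of joint gate below -0.19 rad and y of each of ball0_center, ball1_center, ball2_center in the frame of sorter below -0.152 m and z of each of ball0_center, ball1_center, ball2_center in the frame of sorter below 0.055 m and x of ball0_center in the frame of sorter between -0.035 and 0.035 m and x of ball1_center in the frame of sorter between -0.035 and 0.035 m and x of ball2_center in the frame of sorter between -0.035 and 0.035 m)) and distance of gate_left_end from where it was at the start of the episode above 0.015 m and value of joint stop above 0.035 m and linear speed of each of ball0, ball1, ball2 below 0.05 m/s); the robot touches nothing.
It fails at once if a ball is touched by the robot (contact force between any of the fingers, the arm and ball0 above 0.5 N or contact force between any of the fingers, the arm and ball1 above 0.5 N or contact force between any of the fingers, the arm and ball2 above 0.5 N).
It fails at once if a ball is lifted or thrown out of the sorter's track (z of any of ball0_center, ball1_center, ball2_center in the frame of sorter above 0.15 m).
It fails at once if another thing on the bench is pushed away by more than 30 mm or tipped over (distance of any of vial_a, vial_b, wrench, beaker, amber, mortar, jar from where it was at the start of the episode above 0.03 m or angle between any of vial_a, vial_b, beaker, amber, mortar, jar's own z axis and vertical above 0.5 rad).
It also fails if it takes over 45 s, if anything falls off the work surface, if the arm or the gripper's body presses on something with over 40 N, if the wrist force passes 120 N, or if a joint passes its speed limit or range.

ROBOT

A 6-joint arm with a two-finger parallel gripper is mounted at the origin on the work surface. World frame = base frame: x ahead of the robot, y to its left, z up, the work surface at z = 0. Lengths are in m, angles in rad, forces in N, time in s.
With the tool pointing down it reaches from about 0.35 to 0.775 m from the base axis. Payload 5.5 kg.
Tool frame: the origin (TCP) lies at the very end of the fingers, on their centre line; the grasp point (between the pads) lies env.hold_point_z behind it (env.hold_point_z is the distance from the TCP to the grasp point, in m); z points along the fingers, y is the line along which they close (so a half turn about z gives the same grasp; the last joint's range is limited). The gripper opens to 85 mm and grips with 20 to 120 N. Pads are 22 mm wide; open, the fingers measure 114 mm over their backs; the gripper's body (76 mm by 85 mm) begins 54 mm behind the grasp point. The pads swing forward as they close: fully open they stand 13 mm farther back than shut.
Start: joints at [1.132, 0.313, 0.046, 1.304, 0, 1.431], TCP at [0.169, 0.55, 0.21] pointing down, gripper open.
Joint ranges: [-2.76, 2.76], [-0.86, 1.69], [-1.03, 1.26], [-2.2, 2.34], [-1.47, 1.5], [-3.14, 3.14]. Speed limits (rad/s): [2.57, 2.57, 3.14, 3.14, 3.14, 3.14].

INTERFACE

Orientations are given as a unit quaternion [w, x, y, z].
In Python, from workcell import env gives the robot as it stands.
- The arm moves only by the tool carry_out, never from a script. Its argument "steps" is a list of rows, each a list of 3 entries, a list of its own where there are three numbers: the turn, a rotation vector about the tool's x, y, z in degrees, then the shift along the tool's x, y, z in cm, then the closure in counts, from 0 (fully open) to 255 (shut). A call has exactly 8 rows; each row is the pose to reach, as a shift and turn from the pose commanded when the call began, along the tool's axes at that moment; what a row does not reach only later rows make up. A row lasts 1/8 s, in which the tool goes at most 62.5 mm and 10.7 degrees, less where a joint would pass 70% of its speed; a pose out of reach is approached as far as the arm can. A call with a gripper value outside its range is refused whole. The fingers move at their own pace and stop on an object; "force" is the grip in N (left out, the last holds). Time passes only in rows, so rows that repeat a pose let the fingers close, or fill a call up. It gives the time, the measured TCP pose, the force, the opening and the grip force at its end, in the units of the state.
- env.get_state(): the state, without advancing time (a new reading comes with each control period).
- env.read_camera(name): name is "scene" or "top" or "wrist"; returns (picture, depth): 384x512x3 uint8, red, green, blue; 384x512 float32, m along the optical axis (not along the pixel's ray), 0 where there is no reading.
- env.get_calibration(name): a dict with "fx", "fy", "cx", "cy" (pixels), "origin" and "orientation" of the camera in the world. Camera axes: x right, y up, looking along -z (the intrinsics and any distortion apply to the point x, -y, -z); pixel columns grow to the right and rows downward; lengths in m; the calibration is good to about 2 mm. A picture is of the moment at which its call begins: read the wrist's pose just before it. get_calibration takes no time and is no camera call; for the wrist camera it gives the pose at the moment of the call.
- env.hand_in(): hands the job in; it is judged then, once.
The state is a dict: "clock": time; "joint_pos": joint angles; "qvel": joint speeds; "tau": joint torques, N m; "tcp_pos": TCP position; "orientation": TCP orientation; "wrist_force": force on the tool from outside, world axes, zero at the start; "ft_torque": the same for the moment, N m; "finger_gap": finger opening in m; "grip_force": force on a finger pad.
Only numpy, scipy, OpenCV 4.12 (cv2) and the standard library are available. Lean on these libraries where they do the work, as an engineer would, in place of code of your own. Each camera call takes 0.05 s, during which the arm holds its last target. There are 200 camera calls.

## Working session

There is one attempt and no reset: what is moved stays moved. The work goes in short steps, Python scripts to look and compute and a tool call to move; the robot and the scene stay as the last step left them, time stands still between calls to the robot, and variables do not carry over. Pictures are saved under pics/ and viewed, at most 10 in all, crops included, and the job is handed in when it is done.

Besides the shell and the picture viewer there is one more tool, called as a command line: name --argument value ..., lists and objects as JSON in quotes. carry_out: Moves the arm, as the interface text tells. Its arguments: {"type":"object","properties":{"steps":{"type":"array","items":{"type":"array"}},"force":{"type":"number"}},"required":["steps"]}

```bash
mkdir -p pics; cat > h.py <<'E'
import numpy as np,cv2
from scipy.spatial.transform import Rotation as R
from workcell import env
def rot(q): return R.from_quat([q[1],q[2],q[3],q[0]]).as_matrix()
def cloud(d,c):
    v,u=np.mgrid[:d.shape[0],:d.shape[1]]
    p=np.stack([(u-c['cx'])/c['fx']*d,-(v-c['cy'])/c['fy']*d,-d],-1)
    return p@rot(c['orientation']).T+np.array(c['origin'])
E
python3 - <<'E'
from h import *
for n in ['top','scene']:
    im,d=env.read_camera(n); c=env.get_calibration(n); print(n,c)
    cv2.imwrite(f'pics/{n}.png',im[...,::-1]); np.savez(f'{n}.npz',im=im,d=d,p=cloud(d,c))
s=env.get_state();print(s['tcp_pos'],s['orientation'],s['clock'],env.hold_point_z)
E
```

```text
top {'fx': 419.02377324735664, 'fy': 419.02377324735664, 'cx': 254.46933764928062, 'cy': 191.1000387466257, 'origin': array([0.4652219 , 0.01126017, 1.29640865]), 'orientation': array([ 0.71622888,  0.02707931, -0.02723799, -0.69680771])}
scene {'fx': 466.98115099293153, 'fy': 466.98115099293153, 'cx': 258.6944296814816, 'cy': 190.09260407162972, 'origin': array([1.12670954, 0.22599188, 1.12508627]), 'orientation': array([0.5403671 , 0.14957533, 0.22255834, 0.79755777])}
[0.16909003 0.54905495 0.20867424] [-2.27379264e-04  1.48860410e-01  9.88857864e-01 -8.07134157e-04] 0.1 0.0187
```

View pics/top.png

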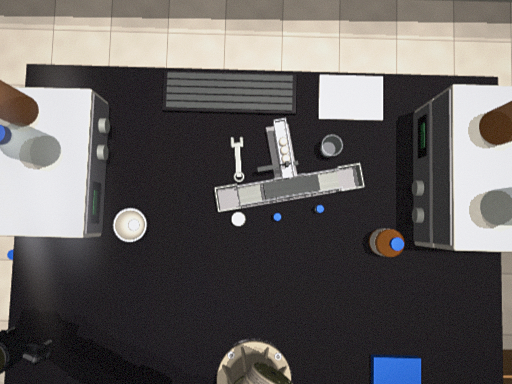

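View pics/scene.png

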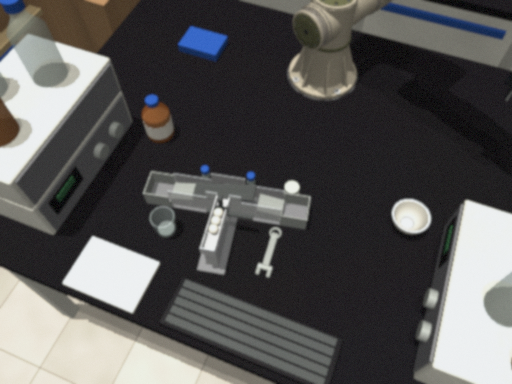

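```bash
python3 - <<'E'
from h import *
z=np.load('top.npz');im,p=z['im'],z['p']
cv2.imwrite('pics/crop.png',cv2.resize(im[105:230,200:380,::-1],None,fx=4.4,fy=4.4,interpolation=cv2.INTER_CUBIC))
# outline of whole sorter: fit rim
H=p[...,2]
m=np.zeros(H.shape,np.uint8); m[160:215,212:368]=1
pts=p[(m>0)&(H>.045)&(H<.13)]
print(len(pts))
# far and near tray outer corners: min area rectangle of mask H>.045 w/o track
k=((H>.045)&(H<.13)&(m>0)).astype(np.uint8)
n,l,st,_=cv2.connectedComponentsWithStats(k)
i=1+st[1:,4].argmax();print(st[i])
q=p[l==i]
r=cv2.minAreaRect((q[:,:2]*1000).astype(np.float32));print(r)
# balls: white
w=(im.min(2)>200)&(H>.09)&(H<.135); 
sub=np.zeros_like(w);sub[110:185,255:310]=1;w&=sub
print('white',w.sum()); print(np.round(p[w][::3],3)[:40])
for v in range(115,215,5):
    print(v,' '.join('%3d'%(1000*h) for h in H[v,212:368:4]))
print(np.round(p[115:215:20,[216,290,364],:2],3).tolist())
E
```

```text
1896
[ 215  160  149   46 1801]
((598.7369384765625, -86.52778625488281), (112.68668365478516, 440.9579772949219), 9.951001167297363)
white 372
[[ 0.764 -0.061  0.12 ]
 [ 0.76  -0.043  0.125]
 [ 0.757 -0.038  0.125]
 [ 0.76  -0.056  0.103]
 [ 0.76  -0.065  0.101]
 [ 0.757 -0.045  0.102]
 [ 0.757 -0.053  0.103]
 [ 0.756 -0.062  0.106]
 [ 0.753 -0.042  0.104]
 [ 0.754 -0.051  0.102]
 [ 0.755 -0.059  0.1  ]
 [ 0.751 -0.073  0.115]
 [ 0.75  -0.048  0.103]
 [ 0.751 -0.056  0.101]
 [ 0.751 -0.065  0.102]
 [ 0.745 -0.039  0.113]
 [ 0.748 -0.048  0.1  ]
 [ 0.748 -0.056  0.102]
 [ 0.748 -0.065  0.103]
 [ 0.742 -0.041  0.115]
 [ 0.744 -0.051  0.104]
 [ 0.745 -0.059  0.102]
 [ 0.745 -0.068  0.103]
 [ 0.743 -0.045  0.097]
 [ 0.742 -0.054  0.101]
 [ 0.743 -0.063  0.098]
 [ 0.736 -0.042  0.114]
 [ 0.74  -0.051  0.099]
 [ 0.74  -0.06   0.098]
 [ 0.741 -0.069  0.095]
 [ 0.736 -0.045  0.104]
 [ 0.737 -0.054  0.099]
 [ 0.736 -0.062  0.103]
 [ 0.734 -0.076  0.115]
 [ 0.734 -0.051  0.097]
 [ 0.733 -0.06   0.104]
 [ 0.734 -0.068  0.1  ]
 [ 0.727 -0.044  0.118]
 [ 0.731 -0.054  0.101]
 [ 0.731 -0.063  0.1
[... 2766 characters left out ...]
8  41  45  40  45   5  74  59  14   5   9   8  -1  -1   3   5   1   5  -5  -1   5   1  -4  -1   8   8   4   3  -5   3   0
205   2   0   6   4   3   7   4  79  42   6   7   3  -1  -2   0   0   0   0   0  -4  -1   0  -1   0   1   1   1   0   0   1   6   0  -3   0   0   0   1  -3  -2
210  -3   2   3  57  50  -3   0   4   4  -2   0  -1   0   0   0  -4  -2   7   0  -2   0   1  -1   3   0   0  35  47   0   0   1   4   3   1   0   0   1   2   0
[[[0.801, 0.139], [0.808, -0.093], [0.811, -0.322]], [[0.737, 0.137], [0.744, -0.094], [0.751, -0.327]], [[0.674, 0.135], [0.465, 0.011], [0.687, -0.326]], [[0.611, 0.133], [0.609, -0.09], [0.625, -0.327]], [[0.546, 0.126], [0.551, -0.092], [0.562, -0.327]]]
```

View pics/crop.png

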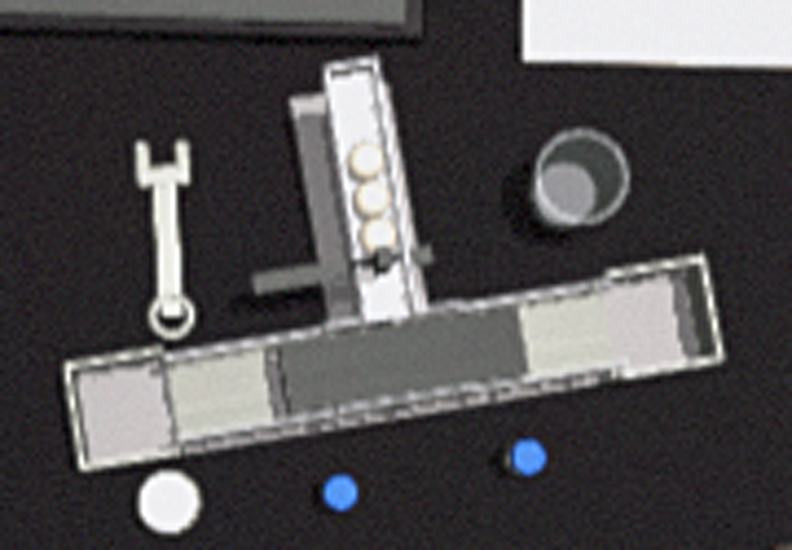

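```bash
python3 - <<'E'
from h import *
z=np.load('top.npz');im,p=z['im'],z['p'];H=p[...,2]
# gate: dark gray plate, on-line heights
c=np.array([.603,-.09])
g=(im.max(2)<115)&(im.min(2)>55)&(H>.05)&(H<.098)&(abs(p[...,0]-.6)<.06)&(abs(p[...,1]+.09)<.1)
k=cv2.morphologyEx(g.astype(np.uint8),cv2.MORPH_OPEN,np.ones((3,3)))
n,l,st,ce=cv2.connectedComponentsWithStats(k);i=1+st[1:,4].argmax()
q=p[l==i];print('gate',st[i],cv2.minAreaRect((q[:,:2]*1000).astype(np.float32)),q.mean(0))
q2=p[(H>.022)&(H<.11)&(p[...,0]<.68)&(p[...,0]>.535)&(p[...,1]>-.32)&(p[...,1]<.14)]
for nm,s in [('left',q2[q2[:,1]>.07]),('right',q2[q2[:,1]<-.25])]:
    print(nm,cv2.minAreaRect((s[:,:2]*1000).astype(np.float32)))
b=(abs(H-.1456)<.009)&(abs(p[...,0]-.66)<.05)&(abs(p[...,1]+.09)<.05);print('tab',p[b])
# track walls
t=p[(H>.085)&(H<.13)&(p[...,0]>.69)&(p[...,0]<.82)&(abs(p[...,1]+.07)<.06)]
print('track',cv2.minAreaRect((t[:,:2]*1000).astype(np.float32)))
# scene check of tab & gate
z=np.load('scene.npz');p=z['p'];H=p[...,2]
b=(H>.128)&(H<.16)&(abs(p[...,0]-.66)<.05)&(abs(p[...,1]+.09)<.05);print('tab scene',p[b])
E
```

```text
gate [263 175  56  23 814] ((578.1943969726562, -95.09151458740234), (48.51344299316406, 165.08901977539062), 11.31332778930664) [ 0.57722572 -0.09336658  0.07507626]
left ((567.5682373046875, 105.97369384765625), (26.603404998779297, 68.24458312988281), 36.88951873779297)
right ((611.450439453125, -275.3350830078125), (72.10785675048828, 64.09270477294922), 10.705391883850098)
tab [[ 0.63985513 -0.07281682  0.14533325]
 [ 0.64012522 -0.07568301  0.14405811]
 [ 0.63944023 -0.07806557  0.1490739 ]
 [ 0.63669795 -0.06997176  0.14725903]
 [ 0.63658263 -0.07264271  0.14854327]
 [ 0.63719808 -0.07567699  0.14493346]
 [ 0.63718975 -0.07840318  0.14550158]
 [ 0.63416289 -0.07015434  0.14553895]
 [ 0.63404579 -0.07282637  0.14685712]
 [ 0.63438151 -0.075725    0.14509226]
 [ 0.63426227 -0.07839073  0.14642402]
 [ 0.6325123  -0.0707744   0.13764175]
 [ 0.63108616 -0.07279954  0.14804874]
 [ 0.63163291 -0.0758076   0.14479308]
 [ 0.63126391 -0.07833696  0.14787476]
 [ 0.62905095 -0.07324588  0.14277874]
 [ 0.62857318 -0.07572475  0.14668078]
 [ 0.62871776 -0.07852692  0.14620093]
 [ 0.62630734
[... 730 characters left out ...]
 0.63835004 -0.07470874  0.14711795]
 [ 0.63785334 -0.07221822  0.14791529]
 [ 0.63469148 -0.07134288  0.14339207]
 [ 0.63008006 -0.07130959  0.1359984 ]
 [ 0.64035829 -0.07669415  0.14423262]
 [ 0.63841605 -0.07508762  0.14212873]
 [ 0.64003413 -0.07129428  0.14718648]
 [ 0.63615953 -0.07085356  0.14120919]
 [ 0.64134927 -0.07650962  0.14108344]
 [ 0.64052367 -0.07420909  0.14123169]
 [ 0.63938378 -0.07210169  0.14074455]
 [ 0.63766598 -0.07034172  0.13909401]
 [ 0.64174503 -0.07669829  0.13670116]
 [ 0.64085495 -0.07442864  0.13672484]
 [ 0.63897947 -0.07276275  0.13474756]
 [ 0.63928587 -0.06976174  0.13719972]
 [ 0.64111734 -0.07469365  0.13204277]
 [ 0.63972419 -0.07272299  0.13104599]]
```

carry_out --steps '[[[0,0,-3],[-3,-2.4,0],255],[[0,0,-7],[-6.5,-5.2,0],255],[[0,0,-11],[-10,-8,0],255],[[0,0,-15],[-13.5,-10.8,0],255],[[0,0,-19],[-17,-13.6,0],255],[[0,0,-23],[-20.5,-16.3,0],255],[[0,0,-26],[-24,-19,0],255],[[0,0,-28],[-27,-21.4,0],255]]' --force 30

```text
clock: 1.1
tcp_pos: [0.3648, 0.2641, 0.2092]
orientation: [-0.0, -0.095, 0.995, -0.0]
wrist_force: [-0.5, 0.4, -0.8]
finger_gap: 0.0001
grip_force: 0.0
```

```bash
cat > go.py <<'E'
from h import *
import sys
s=env.get_state();M=rot(s['orientation'])
o=np.array([.5765,-.09,0]);Z=R.from_euler('z',10.9,degrees=True).as_matrix()
print('t',s['clock'],'tcp',s['tcp_pos'],'sorter mm',(Z.T@(s['tcp_pos']-o)*1000).round(1),'F',s['wrist_force'],s['finger_gap'])
for a in sys.argv[1:]:
    g=np.array(eval(a))/1000
    w=o+Z@g
    print(a,'shift cm',((M.T@(w-s['tcp_pos']))*100).round(2))
Mt=Z@np.diag([-1,1,-1]);print('turn',np.degrees(R.from_matrix(M.T@Mt).as_rotvec()).round(1))
E
python3 go.py 0,66,150 0,66,105
```

```text
t 1.1 tcp [0.36483437 0.26408959 0.20923968] sorter mm [-140.9  387.7  209.2] F [-0.53156624  0.35155925 -0.82558151] 0.00014059863862906909
0,66,150 shift cm [-14.08 -32.18   5.92]
0,66,105 shift cm [-14.08 -32.18  10.42]
turn [-0. -0.  0.]
```

carry_out --steps '[[[0,0,0],[-2,-4.6,0.5],255],[[0,0,0],[-4,-9.2,1],255],[[0,0,0],[-6,-13.8,2],255],[[0,0,0],[-8,-18.4,3],255],[[0,0,0],[-10,-23,4],255],[[0,0,0],[-12,-27.6,5],255],[[0,0,0],[-14.1,-32.2,6],255],[[0,0,0],[-14.1,-32.2,6.5],255]]'

```text
clock: 2.1
tcp_pos: [0.5648, -0.0269, 0.143]
orientation: [-0.0, -0.093, 0.996, -0.0]
wrist_force: [0.0, -0.5, -0.6]
finger_gap: 0.0
grip_force: 0.0
```

```bash
python3 go.py 0,66,105 0,66,65; python3 - <<'E'
from h import *
im,d=env.read_camera('wrist');cv2.imwrite('pics/w1.png',im[...,::-1])
E
```

```text
t 2.1 tcp [ 0.56484665 -0.02694306  0.14295074] sorter mm [  0.5  64.1 143. ] F [ 0.00778417 -0.48971919 -0.62003221] 4.744336612564136e-05
0,66,105 shift cm [0.05 0.19 3.8 ]
0,66,65 shift cm [0.04 0.19 7.8 ]
turn [-0.  -0.  -0.3]
```

View pics/w1.png

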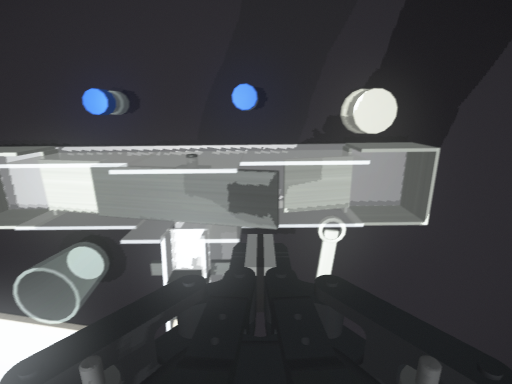

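carry_out --steps '[[[0,0,0],[0,0.2,2.5],255],[[0,0,0],[0,0.2,4.2],255],[[0,0,0],[0,0.2,5.2],255],[[0,0,0],[0,0.2,6],255],[[0,0,0],[0,0.2,6.6],255],[[0,0,0],[0,0.2,7.2],255],[[0,0,0],[0,0.2,7.7],255],[[0,0,0],[0,0.2,7.7],255]]'

```text
clock: 3.15
tcp_pos: [0.563, -0.0221, 0.0671]
orientation: [-0.0, -0.095, 0.996, 0.0]
wrist_force: [0.1, -0.0, 0.2]
finger_gap: 0.0
grip_force: 0.1
```

```bash
python3 go.py 0,66,180
```

```text
t 3.15 tcp [ 0.56296284 -0.02208725  0.06713059] sorter mm [-0.5 69.2 67.1] F [ 0.1358298  -0.04233979  0.24645894] 4.639231351658512e-06
0,66,180 shift cm [ -0.04  -0.32 -11.29]
turn [ 0. -0. -0.]
```

carry_out --steps '[[[0,0,0],[0,0,-2],255],[[0,0,0],[0,0,-5],255],[[0,0,0],[0,0,-9],255],[[0,0,0],[0,0,-12],255],[[0,0,0],[2,-2,-13],255],[[0,0,0],[4,-6,-13],255],[[0,0,0],[6,-10,-13],255],[[0,0,0],[6,-12,-13],255]]'

```text
clock: 4.15
tcp_pos: [0.5264, -0.1531, 0.198]
orientation: [0.0, -0.094, 0.996, -0.0]
wrist_force: [0.7, 0.8, 0.5]
finger_gap: -0.0004
grip_force: 0.0
```

```bash
python3 - <<'E'
from h import *
Z=R.from_euler('z',10.9,degrees=True).as_matrix();o=np.array([.5765,-.09,0])
for n in ['top','scene','wrist']:
    im,d=env.read_camera(n); q=(cloud(d,env.get_calibration(n))-o)@Z
    cv2.imwrite(f'pics/{n}2.png',im[...,::-1])
    for y in (-75,-50,50,75):
        m=(abs(q[...,0])<.015)&(abs(q[...,1]-y/1000)<.006)&(q[...,2]<.11)
        print(n,y,np.median(q[m][:,2]) if m.any() else None,m.sum())
    b=(q[...,2]>.125)&(q[...,2]<.155)&(abs(q[...,0]-.06)<.02)&(abs(q[...,1])<.03)
    if b.any(): print('tab',q[b].mean(0),q[b].min(0),q[b].max(0))
E
python3 go.py 54,-40,128 54,-40,160
```

```text
top -75 0.059278057338518646 36
top -50 0.06504794252245015 39
top 50 0.08737614875757836 39
top 75 0.09046878361421383 52
tab [0.05836503 0.0043053  0.14261371] [ 0.05203892 -0.00052587  0.12638587] [0.06545825 0.00846972 0.14773948]
scene -75 0.05925302360468398 42
scene -50 0.06587282926775216 26
scene 50 0.08725498866233071 48
scene 75 0.09161677136719214 34
tab [0.06157188 0.00411818 0.13961267] [ 0.05388757 -0.00156792  0.12570973] [0.06882503 0.00827235 0.14782813]
wrist -75 0.059496307765854926 242
wrist -50 0.06535518655048526 131
wrist 50 0.08756462186780968 318
wrist 75 0.09275957847131792 257
t 4.3 tcp [ 0.52740489 -0.15183909  0.19744976] sorter mm [-59.9 -51.4 197.4] F [ 0.17617021  0.23676851 -0.23095255] 0.00010682802628761751
54,-40,128 shift cm [-11.38   1.16   6.95]
54,-40,160 shift cm [-11.39   1.16   3.75]
turn [ 0.   0.  -0.1]
```

View pics/wrist2.png

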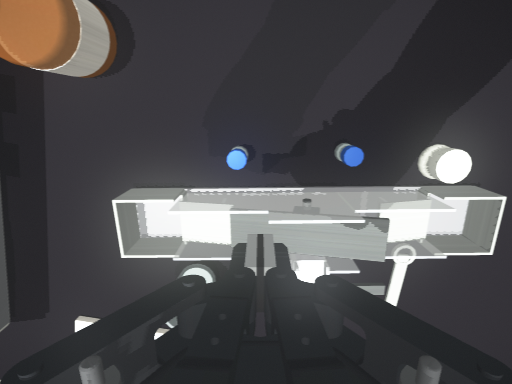

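The gate is still left-up (about 92 mm at y=+75 mm). I'll press again and look while the finger is down.

carry_out --steps '[[[0,0,0],[-1,3,0],255],[[0,0,0],[-3,6,0],255],[[0,0,0],[-5,9,1],255],[[0,0,0],[-6,12,3],255],[[0,0,0],[-6,12,6],255],[[0,0,0],[-6,12,8],255],[[0,0,0],[-6,12,9.5],255],[[0,0,0],[-6,12,9.5],255]]'

```text
clock: 5.3
tcp_pos: [0.5624, -0.0211, 0.1014]
orientation: [-0.001, -0.095, 0.995, 0.0]
wrist_force: [-0.5, 0.1, 0.2]
finger_gap: 0.0001
grip_force: 0.0
```

```bash
python3 go.py 0,70,62 0,70,58
```

```text
t 5.3 tcp [ 0.56239229 -0.02114673  0.10141612] sorter mm [ -0.8  70.3 101.4] F [-0.48903108  0.0590025   0.19556413] 6.15997561680456e-05
0,70,62 shift cm [-0.09 -0.03  3.94]
0,70,58 shift cm [-0.09 -0.03  4.34]
turn [ 0.1 -0.1  0. ]
```

carry_out --steps '[[[0,0,0],[0,0,0.5],255],[[0,0,0],[0,0,1.1],255],[[0,0,0],[0,0,1.7],255],[[0,0,0],[0,0,2.3],255],[[0,0,0],[0,0,2.9],255],[[0,0,0],[0,0,3.4],255],[[0,0,0],[0,0,3.8],255],[[0,0,0],[0,0,4.1],255]]'

```text
clock: 6.3
tcp_pos: [0.5632, -0.022, 0.0612]
orientation: [-0.0, -0.095, 0.995, 0.0]
wrist_force: [-1.3, -0.3, 0.1]
finger_gap: 0.0001
grip_force: 0.1
```

```bash
cat > gate.py <<'E'
from h import *
Z=R.from_euler('z',10.9,degrees=True).as_matrix();o=np.array([.5765,-.09,0])
for n in ['top','scene','wrist']:
    im,d=env.read_camera(n); q=(cloud(d,env.get_calibration(n))-o)@Z
    cv2.imwrite(f'pics/{n}_g.png',im[...,::-1])
    for y in (-75,-50,30,50,75):
        m=(abs(q[...,0])<.015)&(abs(q[...,1]-y/1000)<.006)&(q[...,2]<.11)
        print(n,y,np.median(q[m][:,2]) if m.any() else None,m.sum())
E
python3 gate.py;python3 go.py 0,70,58
```

```text
top -75 0.0666499153621951 38
top -50 0.0704188662822005 41
top 30 None 0
top 50 None 0
top 75 None 0
scene -75 0.06849836735304947 41
scene -50 0.07071218195768413 32
scene 30 0.07836995659669142 34
scene 50 0.08084300267316412 37
scene 75 0.0900748930333116 40
wrist -75 0.06898549289168154 806
wrist -50 0.07153323680111552 859
wrist 30 0.07970095419776967 1003
wrist 50 0.0816625878165249 950
wrist 75 0.09052402344380932 864
t 6.45 tcp [ 0.56313588 -0.02206667  0.06137931] sorter mm [-0.3 69.2 61.4] F [-0.0032561  -0.39835854  0.22369556] -7.721999650516183e-05
0,70,58 shift cm [-0.03  0.08  0.34]
turn [ 0. -0. -0.]
```

View pics/wrist_g.png

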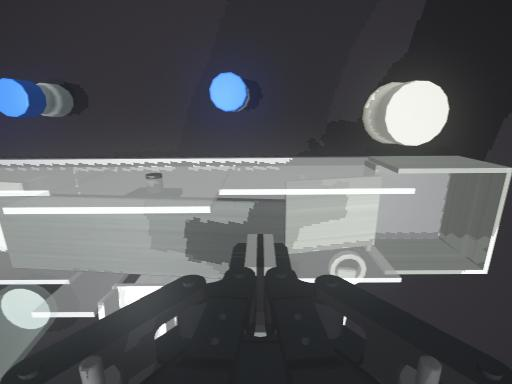

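```bash
for i in 1 2 3; do python3 gate.py | grep -E "wrist|scene -75"; done; python3 go.py
```

```text
scene -75 0.06780060422587562 42
wrist -75 0.06833973034485274 798
wrist -50 0.07107504077643177 843
wrist 30 0.07978157411434807 1005
wrist 50 0.0818087369344729 959
wrist 75 0.0902440651187086 845
scene -75 0.06772401091529921 41
wrist -75 0.06817609883537327 795
wrist -50 0.07087759614931975 854
wrist 30 0.07971008208318313 999
wrist 50 0.0817253240912779 955
wrist 75 0.08997945952520739 838
scene -75 0.06747503876722115 43
wrist -75 0.0682620676092905 794
wrist -50 0.07098889274868568 859
wrist 30 0.07965994994713103 999
wrist 50 0.08169464801697902 967
wrist 75 0.09042598079055596 874
t 6.9 tcp [ 0.56331401 -0.02206179  0.06159923] sorter mm [-0.1 69.2 61.6] F [-0.89043416  0.43743588  0.17532726] 0.0001266598716109199
turn [ 0.  0. -0.]
```

The gate is held about halfway, at 0.1 rad. The actual fingertip is therefore about 20 mm above the reported TCP, so I'll press further in small steps.

carry_out --steps '[[[0,0,0],[0,0,0.2],255],[[0,0,0],[0,0,0.4],255],[[0,0,0],[0,0,0.6],255],[[0,0,0],[0,0,0.8],255],[[0,0,0],[0,0,1],255],[[0,0,0],[0,0,1.1],255],[[0,0,0],[0,0,1.2],255],[[0,0,0],[0,0,1.2],255]]'

```text
clock: 7.9
tcp_pos: [0.5632, -0.0221, 0.0494]
orientation: [-0.0, -0.095, 0.995, 0.0]
wrist_force: [-0.1, 1.4, -0.8]
finger_gap: 0.0003
grip_force: 0.0
```

```bash
python3 gate.py | grep -E "wrist|scene"; python3 go.py
python3 - <<'E'
import cv2;im=cv2.imread('pics/scene_g.png');cv2.imwrite('pics/s3.png',cv2.resize(im[100:260,130:330],None,fx=3.5,fy=3.5,interpolation=2))
E
```

```text
scene -75 0.09276453093788371 31
scene -50 0.08748534599414336 49
scene 30 0.06974286322712707 27
scene 50 0.06543614630575732 41
scene 75 0.06200787666817797 55
wrist -75 None 0
wrist -50 0.0884269163381448 1570
wrist 30 0.07046519499707977 1104
wrist 50 0.06617452965553307 937
wrist 75 0.08650882111297498 1300
t 8.05 tcp [ 0.56324532 -0.02204958  0.04954707] sorter mm [-0.2 69.2 49.5] F [-0.60290811  0.258705    0.89674681] 0.0001917544378631001
turn [ 0.  0. -0.]
```

View pics/s3.png

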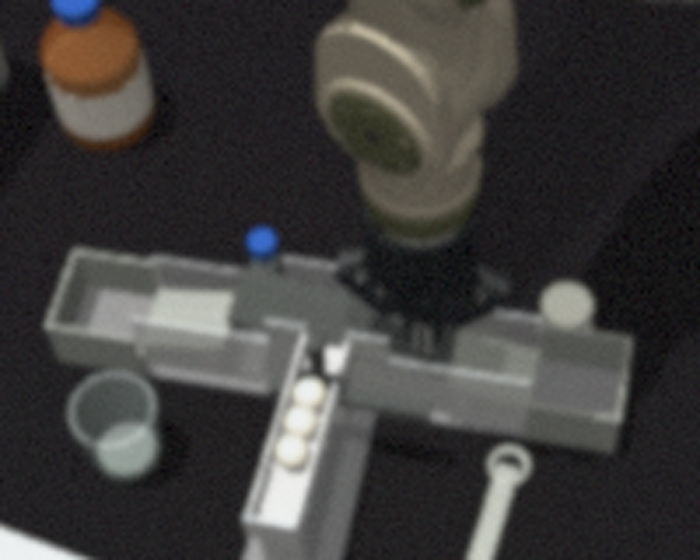

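carry_out --steps '[[[0,0,0],[0,0,-3],255],[[0,0,0],[0,0,-7],255],[[0,0,0],[0,0,-11],255],[[0,0,0],[0,0,-14],255],[[0,0,0],[-1,-3,-14],255],[[0,0,0],[-3,-7,-14],255],[[0,0,0],[-5.4,-11.4,-14],255],[[0,0,0],[-5.4,-11.4,-14],255]]'

```text
clock: 9.05
tcp_pos: [0.6392, -0.1267, 0.1881]
orientation: [-0.0, -0.093, 0.996, -0.0]
wrist_force: [-0.6, 0.3, -0.5]
finger_gap: 0.0001
grip_force: 0.0
```

```bash
python3 go.py 55,-40,115; python3 - <<'E'
from h import *
Z=R.from_euler('z',10.9,degrees=True).as_matrix();o=np.array([.5765,-.09,0])
for n in ['scene','wrist']:
    im,d=env.read_camera(n); c=env.get_calibration(n);s=env.get_state()
    q=cloud(d,c)-s['tcp_pos']; q=q@rot(s['orientation'])   # tool frame
    m=(abs(q[...,0])<.03)&(abs(q[...,1])<.03)&(q[...,2]<.04)&(q[...,2]>-.07)&(d>0)
    print(n,m.sum(),[np.percentile(q[m][:,2],[50,80,95,99,100]).round(4) if m.any() else 0], q[m].min(0),q[m].max(0))
    g=(cloud(d,c)-o)@Z
    for y in (-75,-50,30,50,75):
        k=(abs(g[...,0])<.015)&(abs(g[...,1]-y/1000)<.006)&(g[...,2]<.11)
        print(n,y,np.median(g[k][:,2]) if k.any() else None)
E
```

```text
t 9.05 tcp [ 0.63920167 -0.12674779  0.18809225] sorter mm [ 54.6 -47.9 188.1] F [-0.61940615  0.26866742 -0.48583198] 7.04886907911051e-05
55,-40,115 shift cm [-0.04  0.8   7.31]
turn [-0.  -0.  -0.2]
scene 122 [array([-0.0483, -0.0361, -0.0287, -0.0259, -0.0245])] [-0.01646048 -0.0260242  -0.06990668] [ 0.00268891  0.02680518 -0.024487  ]
scene -75 0.0915759052625733
scene -50 0.08754234174084895
scene 30 0.06935018578924444
scene 50 0.06530875960298042
scene 75 0.06001544668213587
wrist 2952 [array([-0.0574, -0.0413, -0.0321, -0.0286, -0.0264])] [-0.01216211 -0.02977846 -0.06999845] [ 0.01315179  0.02989396 -0.02636865]
wrist -75 0.09376462738960038
wrist -50 0.0888897009675866
wrist 30 0.07085333388445987
wrist 50 0.06652723581431379
wrist 75 0.06088659054081077
```

carry_out --steps '[[[0,0,0],[0,0.3,2],255],[[0,0,0],[0,0.3,4],255],[[0,0,0],[0,0.3,6],255],[[0,0,0],[0,0.3,7.5],255],[[0,0,0],[0,0.3,8.4],255],[[0,0,0],[0,1,8.4],255],[[0,0,0],[0,1.7,8.4],255],[[0,0,0],[0,2.3,8.4],255]]'

```text
clock: 10.15
tcp_pos: [0.6338, -0.1007, 0.1063]
orientation: [0.001, -0.095, 0.995, -0.0]
wrist_force: [-1.1, -0.7, -0.5]
finger_gap: 0.0001
grip_force: 0.0
```

```bash
python3 go.py 55,32,104
```

```text
t 10.15 tcp [ 0.63377505 -0.10066543  0.1063206 ] sorter mm [ 54.2 -21.3 106.3] F [-1.070654   -0.73603613 -0.45979609] 6.139501392017627e-05
55,32,104 shift cm [-0.08  5.33  0.23]
turn [-0.   0.1  0. ]
```

carry_out --steps '[[[0,0,0],[0,0.7,0],255],[[0,0,0],[0,1.4,0],255],[[0,0,0],[0,2.1,0],255],[[0,0,0],[0,2.8,0],255],[[0,0,0],[0,3.5,0],255],[[0,0,0],[0,4.2,0],255],[[0,0,0],[0,4.8,0],255],[[0,0,0],[0,5.2,0],255]]'

```text
clock: 11.15
tcp_pos: [0.624, -0.052, 0.1056]
orientation: [0.0, -0.094, 0.996, -0.002]
wrist_force: [1.6, -12.8, -1.7]
finger_gap: -0.0003
grip_force: 6.5
```

```bash
python3 go.py; python3 - <<'E'
from h import *
Z=R.from_euler('z',10.9,degrees=True).as_matrix();o=np.array([.5765,-.09,0])
im,d=env.read_camera('scene');q=(cloud(d,env.get_calibration('scene'))-o)@Z
b=(q[...,2]>.12)&(q[...,2]<.152)&(abs(q[...,0]-.06)<.012)&(q[...,1]<.08)&(q[...,1]>-.04)
print(b.sum(),q[b].min(0),q[b].max(0)); print(np.histogram(q[b][:,1],bins=np.arange(-.04,.08,.01)))
cv2.imwrite('pics/s5.png',cv2.resize(im[130:260,130:330,::-1],None,fx=4,fy=4,interpolation=2))
E
```

```text
t 11.15 tcp [ 0.62397479 -0.05196464  0.10563724] sorter mm [ 53.8  28.4 105.6] F [  1.61457769 -12.82902348  -1.6945715 ] -0.00029637635980780085
turn [-0.3 -0.  -0.1]
83 [0.05264884 0.0155191  0.12256576] [0.06703355 0.05054129 0.15161768]
(array([ 0,  0,  0,  0,  0,  7, 14, 17, 38,  7,  0]), array([-4.0000000e-02, -3.0000000e-02, -2.0000000e-02, -1.0000000e-02,
        6.9388939e-18,  1.0000000e-02,  2.0000000e-02,  3.0000000e-02,
        4.0000000e-02,  5.0000000e-02,  6.0000000e-02,  7.0000000e-02]))
```

View pics/s5.png

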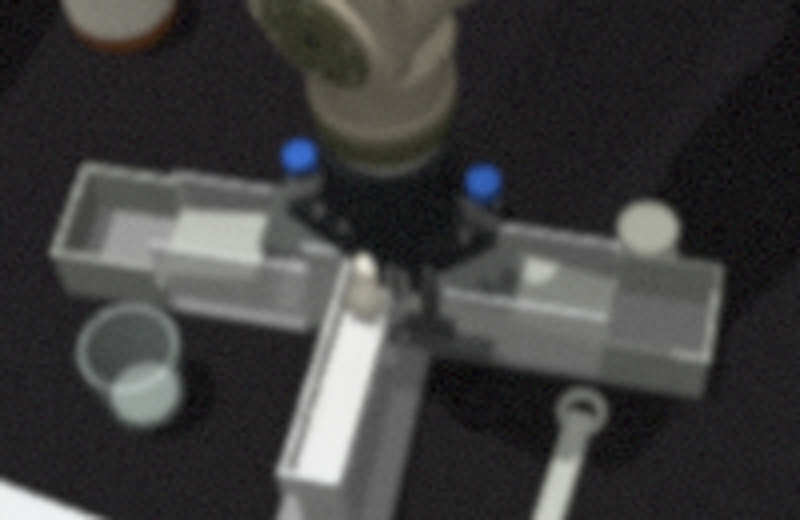

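The stop is fully open (it's against its end stop at 12.8 N) and the balls are rolling. I'll back off and rise clear.

carry_out --steps '[[[0,0,0],[0,-0.3,0],255],[[0,0,0],[0,-0.7,0],255],[[0,0,0],[0,-1,0],255],[[0,0,0],[0,-1,-2],255],[[0,0,0],[0,-1,-5],255],[[0,0,0],[2,-1,-9],255],[[0,0,0],[6,0,-12],255],[[0,0,0],[11,0,-12],255]]'

```text
clock: 12.2
tcp_pos: [0.5165, -0.0711, 0.2281]
orientation: [0.003, -0.095, 0.995, -0.001]
wrist_force: [-0.4, -0.3, 0.2]
finger_gap: 0.0
grip_force: 0.0
```

carry_out --steps '[[[0,0,0],[4,0,0],255],[[0,0,0],[8,0,0],255],[[0,0,0],[11,0,0],255],[[0,0,0],[11,0,0],255],[[0,0,0],[11,0,0],255],[[0,0,0],[11,0,0],255],[[0,0,0],[11,0,0],255],[[0,0,0],[11,0,0],255]]'

```text
clock: 13.2
tcp_pos: [0.4078, -0.0916, 0.2253]
orientation: [-0.0, -0.095, 0.995, 0.0]
wrist_force: [-0.9, 0.4, 0.3]
finger_gap: -0.0
grip_force: 0.0
```

```bash
python3 gate.py; python3 go.py; python3 - <<'E'
from h import *
im=cv2.imread('pics/top_g.png');cv2.imwrite('pics/t6.png',cv2.resize(im[105:230,200:380],None,fx=4.4,fy=4.4,interpolation=2))
E
```

```text
top -75 0.09178468175940989 27
top -50 0.08707441528734859 42
top 30 0.06939062778100212 43
top 50 0.06574080432736527 43
top 75 0.05968242143693891 41
scene -75 0.09235298671912172 31
scene -50 0.08727643112649795 45
scene 30 0.06941289292504281 27
scene 50 0.06528580864581678 46
scene 75 0.06001402347321249 43
wrist -75 0.09375471571072823 11
wrist -50 None 0
wrist 30 None 0
wrist 50 None 0
wrist 75 None 0
t 13.35 tcp [ 0.40762037 -0.09162907  0.2253547 ] sorter mm [-166.1   30.3  225.4] F [-0.88186925 -0.26207766  0.12546159] 0.0003293662066139213
turn [ 0. -0. -0.]
```

View pics/t6.png

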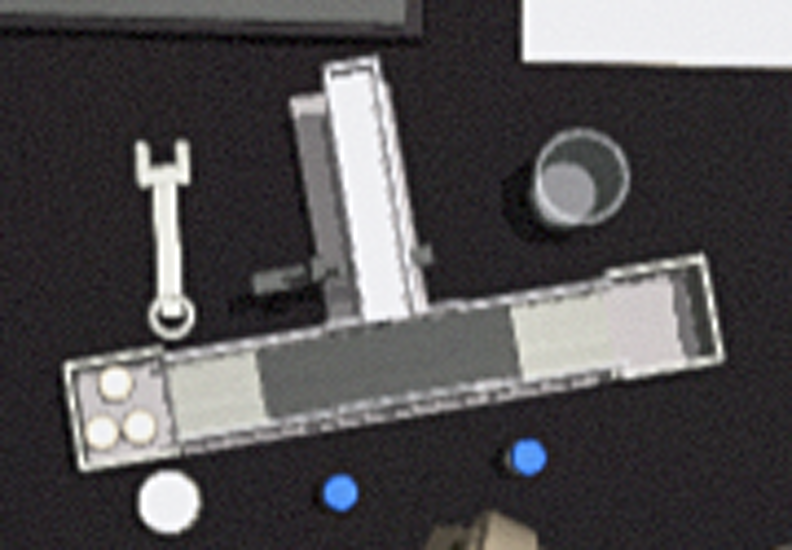

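All three balls are in the left tray (around pixels (115,382), (102,432) and (140,427)), the gate is left-down and the stop is open.

carry_out --steps '[[[0,0,0],[0,0,0],255],[[0,0,0],[0,0,0],255],[[0,0,0],[0,0,0],255],[[0,0,0],[0,0,0],255],[[0,0,0],[0,0,0],255],[[0,0,0],[0,0,0],255],[[0,0,0],[0,0,0],255],[[0,0,0],[0,0,0],255]]'

```text
clock: 14.35
tcp_pos: [0.4075, -0.0917, 0.2255]
orientation: [0.0, -0.095, 0.995, 0.0]
wrist_force: [0.4, 0.5, -0.4]
finger_gap: -0.0001
grip_force: 0.0
```

```bash
python3 -c "
from workcell import env
print(env.hand_in())"
```

```text
the job is handed in; nothing more can be done
None
```

The job is handed in at about 14 s; no verdict came back, but the last camera check showed the gate rocked to its left stop, the feed stop fully open and all three balls in the left tray (the first press stopped short, so the gate needed a second).

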